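# Reset a gauge's peak pointer and latch its case

## Task

The portable pressure gauge has been read and is to be put away: bring its red peak pointer all the way back to its zero stop with the black push-and-turn reset knob, pressing the knob firmly but without ramming it. Then swing the lid of the case over and press it down until the catch snaps and it is fully shut. Do not disturb the other things on the desk.

Things in the scene. Friction and masses are not known exactly. Their poses are not given: they have to be found in the camera images.
- gauge_case: Dark grey instrument case fixed to the desk, base 190 (x) x 220 (y) x 60 mm high; catch on its front (-x), lid hinge along its rear top edge (x = +95, z = 60 mm). Origin: centre of the underside. Inside: a plate 44 mm above the desk with a white round dial, 150 mm across, whose window lies at 54.5 mm; two brass hose ports, 12 mm high, by its right (-y) wall.
- dial_axis (a point): Point on the vertical turning axis of dial, pointer and reset knob, on the window, 54.5 mm above the desk, at x = -8, y = +16 mm in the case's frame; axes as the case's.
- knob_flange (a point): Black reset knob over the dial: a round flange, radius 36 mm, 5 mm thick, and an upright grip bar across it, 68 mm long, 11 mm thick, 17 mm high. The point lies on the axis on the flange's upper face, 70 mm above the desk when the knob is up, and moves with the knob; x along the bar, y across it, z up.
- knob_press (a joint): How far the knob is pushed down, m: 0 up, at most 9 mm. A spring resists (2 to 5 N) until, 2.5 to 6 mm down (it differs each time as the lining wears), the knob meets a friction clutch on the pointer, which grips the harder it is pushed: below about 6 N in all the pointer does not follow, at 12 to 18 N it follows well; over 40 N harms it. Released, it springs up and the pointer stays.
- reset_knob (a joint): Turn of the knob, rad, growing counter-clockwise from above; 0: bar along the case's x. It has no stop of its own and turns easily while up. Dragging the pointer takes about 0.06 N m. Once the pointer is on its stop, the clutch slips and the knob can be turned on, but clearly stiffer.
- peak_pointer (a joint): Red peak pointer under the window, tip 64 mm from the axis, held by friction: rad from its zero stop (0), growing clockwise from above, up to 4.5; starts at 1.7 to 3.0. The scale's small divisions are 0.157 rad. At 0 it lies over the thin black hand at the zero mark, lower left on the dial, 135 deg counter-clockwise from the case's +x. Turning counter-clockwise from above brings it back.
- case_lid (a joint): Lid, rad from shut (0), growing as it opens, to 1.9; starts at 1.55 to 1.75. A shell 190 x 220 x 34 mm, 0.26 kg, on a stiff hinge (0.32 N m): stays where it is left. Lowered, it rests on the spring catch at about 0.06, front edge 11 mm proud, and needs about 8 to 12 N down at its front edge to snap past; the catch then draws it to 0 and holds it.
- lid_hinge (a point): Point on the hinge line at mid-width of the case; the line runs along the case's y axis. Turns with the lid; its axes are the case's when shut.
- lid_front (a point): Point on the lid's outer (upper, when shut) face at mid-width, 16 mm in from the front edge: 174 mm from the hinge line along the lid and 34 mm out from the lid's rim plane. Its z points out of the outer face, its x towards the hinge.
- wash_bottle: White wash bottle with red cap and bent spout, 60 mm wide, 189 mm high, standing; leave alone.
- screw_jar: White plastic jar with blue cap, 59 mm across, 70 mm high; leave alone.
- notebook: Open notebook, 205 x 148 x 12 mm; leave alone.
- marker_blue: Blue felt pen, 140 mm long, 14 mm thick, lying; leave alone.
- calculator: Desk calculator, 140 x 78 x 16 mm; leave alone.
- tape_roll: Roll of black tape, 70 mm across, 19 mm high; leave alone.
- vial_amber: Amber vial with red cap, 24 mm across, 55 mm high; leave alone.
- vial_yellow: Yellow vial with white cap, 24 mm across, 55 mm high; leave alone.

How it is judged:
On the way, in this order (a step that is already met when the one before it is completed fails the run):
1. the red peak pointer is back on its zero stop (value of joint peak_pointer below 0.08 rad), for 0.2 s.
2. the lid is snapped fully shut (value of joint case_lid below 0.02 rad), for 0.2 s.
At the end, for the whole second after the job is handed in: the peak pointer stands within 0.08 rad of its zero stop (half a small division of the scale) and the lid is shut past its catch, within 0.02 rad (4 mm at the front edge) (value of joint peak_pointer below 0.08 rad and value of joint case_lid below 0.02 rad); the robot touches nothing.
It fails at once if the knob is rammed: more than 40 N on it (contact force between the arm and reset_knob above 40 N).
It fails at once if a thing on the desk is pushed more than 30 mm (distance of any of wash_bottle, screw_jar, notebook, marker_blue, calculator, tape_roll, vial_amber, vial_yellow from where it was at the start of the episode above 0.03 m).
It also fails if it takes over 72 s, if anything falls off the work surface, if the arm or the gripper's body presses on something with over 40 N, if the wrist force passes 120 N, or if a joint passes its speed limit or range.

## Robot

A 6-joint arm with a two-finger parallel gripper is mounted at the origin on a cart in front of the work surface, level with it; the furniture and walls round the work are solid. World frame = base frame: x ahead of the robot, y to its left, z up, the work surface at z = 0. Lengths are in m, angles in rad, forces in N, time in s.
With the tool pointing down it reaches from about 0.225 to 0.725 m from the base axis. Payload 3.1 kg.
Tool frame: the origin (TCP) lies on the front face of the gripper's body, between the roots of the fingers; the fingertips stand 73 mm ahead of it and the grasp point (between the pads) lies 54 mm ahead of it; z points along the fingers, y is the line along which they close (so a half turn about z gives the same grasp; the last joint's range is limited). The gripper opens to 85 mm and grips with 20 to 120 N. Pads are 22 mm wide; open, the fingers measure 114 mm over their backs; the gripper's body (76 mm by 85 mm) begins 54 mm behind the grasp point. The pads swing forward as they close: fully open they stand 13 mm farther back than shut.
Start: joints at [-1.276, 0.048, 0.099, 1.622, 0, 1.443], TCP at [0.215, -0.479, 0.304] pointing down, gripper open.
Joint ranges: [-2.91, 2.91], [-0.99, 1.94], [-1.21, 1.42], [-2.12, 2.29], [-1.49, 1.47], [-3.14, 3.14]. Speed limits (rad/s): [2.79, 2.79, 3.14, 3.14, 3.14, 3.14].

## Interface

Orientations are given as a unit quaternion [x, y, z, w].
In Python, from workcell import bot, viewer, job gives the robot as it stands.
- The arm moves only by the tool send_rows, never from a script. Its arguments are lists of equal length, an entry for each row: "linear": the shift along the tool's x, y, z scaled (see below), a list of three; "roll": the turn about the tool's z scaled (see below). A call has 1 to 5 rows; each row is the pose to reach, as a shift and turn from the pose commanded when the call began, along the tool's axes at that moment, turning the shorter way round; what a row does not reach only later rows make up. The controller multiplies each number of a shift by 750 mm and each number of a turn by 180 degrees. A row lasts 1/10 s, in which the tool goes at most 50 mm and 8.59 degrees, less where a joint would pass 70% of its speed; a pose out of reach is approached as far as the arm can. A call with a number of a shift or a turn outside -1 to 1 is refused whole. A call with a gripper value outside its range is refused whole. "grip" is the opening, from 0 (shut) to 1 (fully open), set as the call begins (left out, the last holds). The fingers move at their own pace and stop on an object; "grip_force" is the grip in N (left out, the last holds). Time passes only in rows, so rows that repeat a pose let the fingers close. It gives the time, the measured TCP pose, the force, the opening and the grip force at its end, in the units of the state.
- bot.sense(): the state, without advancing time (a new reading comes with each control period).
- viewer.read_camera(name): name is "side" or "top"; returns a dict with "image" (400x640x3 uint8, red, green, blue), "vfov" (degrees; the focal length in pixels is half the picture's height over the tangent of half this angle, whatever the lens; pixels are square), "cx", "cy" (the principal point, pixels), "cam_to_world" (4x4, takes a point from camera to world coordinates). Camera axes: x right, y up, looking along -z (the intrinsics and any distortion apply to the point x, -y, -z); pixel columns grow to the right and rows downward; lengths in m; the calibration is good to about 2 mm. A picture is of the moment at which its call begins. There is no depth.
- job.job_done(): hands the job in; it is judged then, once.
The state is a dict: "t": time; "joints": joint angles; "qvel": joint speeds; "effort": joint torques, N m; "eef_pos": TCP position; "eef_rot": TCP orientation; "wrist_force": force on the tool from outside, world axes, zero at the start; "moment": the same for the moment, N m; "opening": opening from 0.0 (shut) to 1.0 (fully open); "gripper_force": force on a finger pad.
Only numpy, scipy, OpenCV 4.12 (cv2) and the standard library are available. Lean on these libraries where they do the work, as an engineer would, in place of code of your own. Each camera call takes 0.05 s, during which the arm holds its last target. There are 200 camera calls.

## Working session

There is one attempt and no reset: what is moved stays moved. The work goes in short steps, Python scripts to look and compute and a tool call to move; the robot and the scene stay as the last step left them, time stands still between calls to the robot, and variables do not carry over. Pictures are saved under pics/ and viewed, at most 10 in all, crops included, and the job is handed in when it is done.

Besides the shell and the picture viewer there is one more tool, called in YAML: its name, and indented under it one key for each argument. send_rows: Moves the arm, as the interface text tells. Its arguments: {"type":"object","properties":{"linear":{"type":"array"},"roll":{"type":"array"},"grip":{"type":"number"},"grip_force":{"type":"number"}},"required":["linear","roll"]}

```bash
ls; mkdir -p pics
python3 - <<'E'
from workcell import bot,viewer
import cv2,numpy as np
s=bot.sense()
for k,v in s.items(): print(k,np.round(v,4))
for n in("top","side"):
    c=viewer.read_camera(n); cv2.imwrite(f"pics/{n}0.png",c["image"][:,:,::-1])
    print(n,{k:(np.round(v,4).tolist() if k!="image" else 0) for k,v in c.items()})
E
```

```text
pics
t 0.0
joints [-1.2758  0.0487  0.0976  1.622  -0.      1.443 ]
qvel [-0.001   0.0002 -0.0009  0.0006  0.0007 -0.0009]
effort [ 3.00000e-04 -3.38783e+01  3.20015e+01  2.05000e-02 -1.00000e-04
  0.00000e+00]
eef_pos [ 0.2153 -0.4783  0.3027]
eef_rot [ 9.777e-01  2.098e-01 -1.000e-04 -1.200e-03]
wrist_force [0.2637 0.9081 0.5413]
moment [-0.0288  0.0123 -0.0187]
gripper_force 0.0
opening 1.0009
top {'image': 0, 'vfov': 43.0832, 'cx': 317.4912, 'cy': 198.1062, 'cam_to_world': [[-0.0179, 0.9923, -0.1223, 0.3703], [-0.9998, -0.0191, -0.008, -0.0811], [-0.0103, 0.1221, 0.9925, 1.8509], [0.0, 0.0, 0.0, 1.0]]}
side {'image': 0, 'vfov': 44.04, 'cx': 321.1136, 'cy': 198.4552, 'cam_to_world': [[0.9514, 0.1459, -0.2713, 0.1634], [-0.308, 0.4708, -0.8267, -1.4117], [0.0071, 0.8701, 0.4928, 0.8914], [0.0, 0.0, 0.0, 1.0]]}
```

View pics/top0.png

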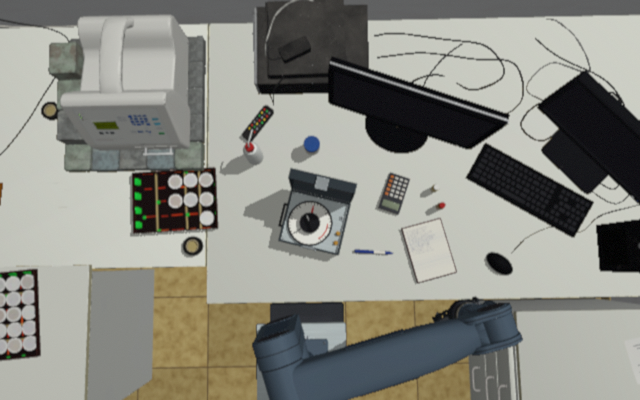

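View pics/side0.png

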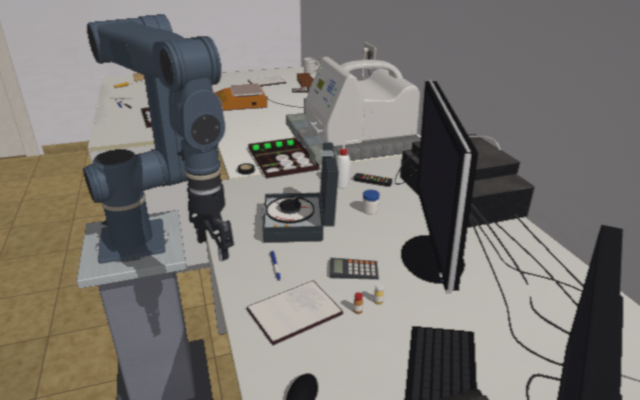

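The top view shows the case at about (315, 222), dial centre about (311, 223), and the lid standing open at its rear near row 185. The side view shows the same, with the lid upright at (328, 185). I'll zoom in on both.

```bash
cat > h.py <<'E'
import numpy as np
def K(c):
    f=200/np.tan(np.radians(c["vfov"])/2); return f
def proj(c,P):
    M=np.linalg.inv(np.array(c["cam_to_world"])); p=(M[:3,:3]@np.atleast_2d(P).T).T+M[:3,3]
    f=K(c); return np.c_[c["cx"]+f*p[:,0]/-p[:,2], c["cy"]-f*p[:,1]/-p[:,2]]
def unproj(c,uv,z):
    M=np.array(c["cam_to_world"]); f=K(c); uv=np.atleast_2d(uv)
    d=np.c_[(uv[:,0]-c["cx"])/f,-(uv[:,1]-c["cy"])/f,-np.ones(len(uv))]@M[:3,:3].T
    z=np.broadcast_to(z,len(uv)); return M[:3,3]+d*((z-M[2,3])/d[:,2])[:,None]
E
python3 - <<'E'
from workcell import viewer
import cv2,numpy as np
c=viewer.read_camera("top"); s=viewer.read_camera("side")
a=c["image"][160:265,265:365,::-1]; b=s["image"][135:250,250:350,::-1]
a=cv2.resize(a,(500,525),interpolation=cv2.INTER_CUBIC); b=cv2.resize(b,(300,345),interpolation=cv2.INTER_CUBIC)
o=np.zeros((525,800,3),np.uint8); o[:,:500]=a; o[:345,500:]=b
cv2.imwrite("pics/z1.png",o)
E
```

```text
(no output)
```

View pics/z1.png

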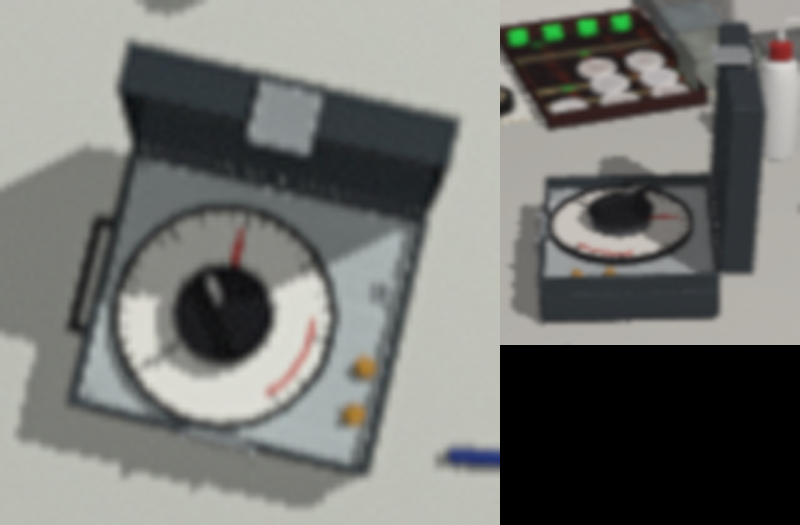

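The crop shows the case rim corners at about (72,402), (365,470), (422,215) and (135,150) in the 5x picture. The dial centre is about (226,315), the red pointer tip (240,228) and the zero hand tip (145,368). Next I fit the pose.

Run:
```python
from workcell import viewer
from h import *
import cv2
from scipy.optimize import least_squares
c=viewer.read_camera("top"); s=viewer.read_camera("side")
uv=np.array([[72,402],[365,470],[422,215],[135,150],[226,315],[240,228],[145,368]])/5+[265-.4,160-.4]
z=[.06]*4+[.0545]*3
P=unproj(c,uv,z); print(P.round(4))
mod=np.array([[-.095,.11],[-.095,-.11],[.095,-.11],[.095,.11],[-.008,.016]])
def T(p,m): 
    C,S=np.cos(p[2]),np.sin(p[2]); return m@np.array([[C,S],[-S,C]])+p[:2]
r=least_squares(lambda p:(T(p,mod)-P[:5,:2]).ravel(),[.37,-.08,0]); p=r.x
print("pose",p.round(4),"res",r.fun.reshape(-1,2).round(4))
d=T(p,mod[4:])[0]
for n,q in(("ptr",P[5]),("zero",P[6])): print(n,np.degrees(np.arctan2(*(q[:2]-d)[::-1])-p[2]),np.linalg.norm(q[:2]-d))
# overlay on both with lid
A=np.linspace(0,2*np.pi,60)
def draw(c,img,o,k):
    def pl(X,col):
        q=((proj(c,X)-o+.5)*k*8).astype(np.int32); cv2.polylines(img,[q],False,col,1,cv2.LINE_AA,3)
    def w(X): X=np.array(X,float); return np.c_[T(p,X[:,:2]),X[:,2]]
    B=[[-.095,.11],[-.095,-.11],[.095,-.11],[.095,.11],[-.095,.11]]
    for zz in(0,.06): pl(w([b+[zz] for b in B]),(0,255,0))
    pl(w([[-.008+.075*np.cos(a),.016+.075*np.sin(a),.0545] for a in A]),(0,255,255))
    pl(w([[-.008+.036*np.cos(a),.016+.036*np.sin(a),.07] for a in A]),(255,0,255))
    for th,col in((1.55,(255,0,0)),(1.75,(0,0,255))):
        def L(u,y,h): return [.095-u*np.cos(th)+h*np.sin(th),y,.06+u*np.sin(th)+h*np.cos(th)]
        for h in(0,.034): pl(w([L(0,.11,h),L(.19,.11,h),L(.19,-.11,h),L(0,-.11,h)]),col)
np.save("pose.npy",p)
k=6
a=cv2.resize(c["image"][160:260,270:362,::-1],None,fx=5,fy=5,interpolation=cv2.INTER_CUBIC); draw(c,a,np.array([270,160]),5)
b=cv2.resize(s["image"][135:250,258:343,::-1],None,fx=4,fy=4,interpolation=cv2.INTER_CUBIC); draw(s,b,np.array([258,135]),4)
o=np.zeros((500,800,3),np.uint8); o[:,:460]=a; o[:460,460:]=b
cv2.imwrite("pics/ov.png",o)
```

```text
[[ 0.4447  0.0719  0.06  ]
 [ 0.3933 -0.1337  0.06  ]
 [ 0.5728 -0.1783  0.06  ]
 [ 0.6234  0.0253  0.06  ]
 [ 0.5046 -0.0377  0.0545]
 [ 0.5665 -0.0486  0.0545]
 [ 0.468   0.0204  0.0545]]
pose [ 0.5085 -0.054  -0.2464] res [[-0.0015  0.004 ]
 [-0.0037 -0.0038]
 [ 0.001  -0.0055]
 [ 0.0041  0.0042]
 [ 0.0001  0.0011]]
ptr 3.036454954161065 0.06305445750043585
zero 136.9023783826293 0.0676608209613284
```

View pics/ov.png

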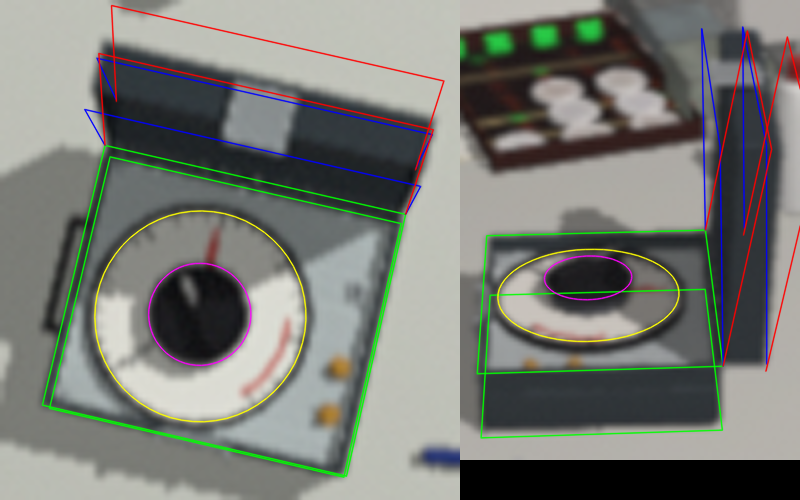

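Pose fits to a few mm: axis at about (0.504, -0.037). The pointer is near 2.3 rad and the lid between the 1.55 and 1.75 overlays. Next I need the bar's direction.

Run:
```python
from workcell import viewer
from h import *
import cv2
out=np.zeros((480,800,3),np.uint8)
p=np.load("pose.npy");C,S=np.cos(p[2]),np.sin(p[2]);d=p[:2]+[-.008*C-.016*S,-.008*S+.016*C];print(d)
for i,n in enumerate(("top","side")):
    ims=[];
    for _ in range(3): c=viewer.read_camera(n); ims.append(c["image"].astype(float))
    im=np.mean(ims,0)[:,:,::-1]
    u,v=proj(c,[[*d,.08]])[0].round().astype(int); print(n,u,v)
    a=im[v-12:v+13,u-12:u+13]; a=255*np.clip(a/110,0,1)**.5
    out[40:440,i*400:i*400+400]=cv2.resize(a.astype(np.uint8),(400,400),interpolation=cv2.INTER_CUBIC)
cv2.imwrite("pics/knob.png",out)
```

```text
[ 0.5046687  -0.03652059]
top 309 222
side 289 201
```

View pics/knob.png

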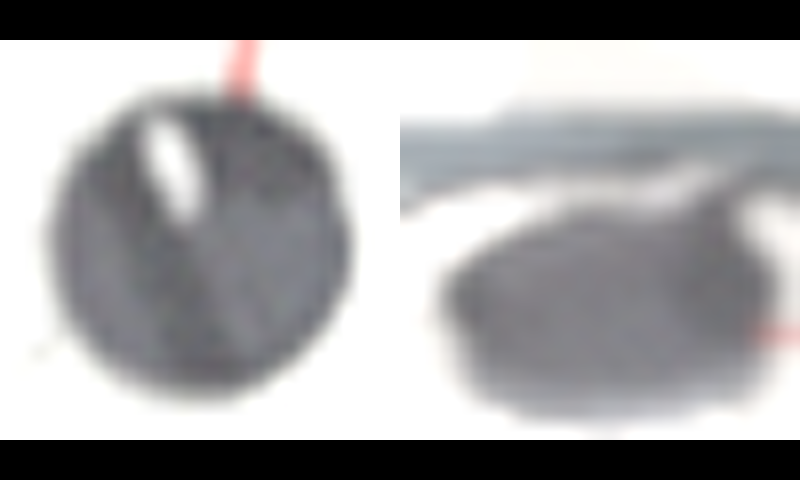

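```bash
cat >> h.py <<'E'
from scipy.spatial.transform import Rotation as R
def go(s,xyz,yaw=None):
    q=R.from_quat(s["eef_rot"]); m=q.as_matrix(); y0=np.degrees(np.arctan2(m[1,0],m[0,0]))
    L=m.T@(np.array(xyz)-s["eef_pos"])/.75
    print("t",round(s["t"],2),"pos",np.round(s["eef_pos"],4),"yaw",round(y0,1),"tilt",m[:,2].round(3),"F",np.round(s["wrist_force"],1),"op",round(s["opening"],3),"q",np.round(s["joints"],2))
    print("linear",L.round(4),"roll",0 if yaw is None else round(-((yaw-y0+180)%360-180)/180,4))
E
python3 - <<'E'
from workcell import bot
from h import *
go(bot.sense(),[.5047,-.0365,.21],20)
E
```

```text
t 0.6 pos [ 0.2154 -0.4788  0.3039] yaw 24.2 tilt [-0. -0. -1.] F [0.9 0.3 0.3] op 0.999 q [-1.28  0.05  0.1   1.62 -0.    1.44]
linear [ 0.5937 -0.3795  0.1252] roll 0.0235
```

send_rows:
  linear:
    - [0.3, -0.19, 0.06]
    - [0.3, -0.19, 0.06]
    - [0.3, -0.19, 0.06]
    - [0.3, -0.19, 0.06]
    - [0.3, -0.19, 0.06]
  roll: [0, 0, 0, 0, 0]
  grip: 0.5

```text
t: 1.1
eef_pos: [0.3519, -0.2715, 0.2622]
eef_rot: [0.978, 0.209, 0.0, 0.0]
wrist_force: [0.1, -0.3, 0.7]
opening: 0.496
gripper_force: 0.0
```

Run:
```python
from workcell import bot
from h import *
go(bot.sense(),[.5047,-.0365,.21],20)
```

```text
t 1.1 pos [ 0.3519 -0.2715  0.2622] yaw 24.2 tilt [ 0.001 -0.001 -1.   ] F [ 0.1 -0.3  0.7] op 0.496 q [-0.81 -0.17 -0.19  1.55  0.    1.91]
linear [ 0.3141 -0.2024  0.0695] roll 0.0232
```

send_rows:
  linear:
    - [0.3, -0.19, 0.065]
    - [0.3, -0.19, 0.065]
    - [0.3, -0.19, 0.065]
    - [0.3, -0.19, 0.065]
    - [0.3, -0.19, 0.065]
  roll: [0.023, 0.023, 0.023, 0.023, 0.023]

```text
t: 1.6
eef_pos: [0.4876, -0.0659, 0.2173]
eef_rot: [0.985, 0.174, 0.001, 0.0]
wrist_force: [0.6, -1.5, 0.5]
opening: 0.5
gripper_force: 0.0
```

send_rows:
  linear:
    - [0, 0, 0]
    - [0, 0, 0]
  roll: [0, 0]

```text
t: 1.8
eef_pos: [0.4867, -0.0667, 0.2169]
eef_rot: [0.984, 0.176, -0.001, 0.0]
wrist_force: [-0.4, -0.7, 0.1]
opening: 0.497
gripper_force: 0.0
```

Run:
```python
from workcell import bot
from h import *
go(bot.sense(),[.5047,-.0365,.146],20)
```

```text
t 1.8 pos [ 0.4867 -0.0667  0.2169] yaw 20.3 tilt [-0.001 -0.    -1.   ] F [-0.4 -0.7  0.1] op 0.497 q [-0.27 -0.04 -0.16  1.45 -0.    2.52]
linear [ 0.0366 -0.0295  0.0944] roll 0.0015
```

send_rows:
  linear:
    - [0.037, -0.03, 0]
    - [0.037, -0.03, 0.06]
    - [0.037, -0.03, 0.092]
    - [0.037, -0.03, 0.092]
    - [0.037, -0.03, 0.092]
  roll: [0, 0, 0, 0, 0]
  grip: 0.5

```text
t: 2.3
eef_pos: [0.5046, -0.0385, 0.1488]
eef_rot: [0.985, 0.173, -0.0, 0.0]
wrist_force: [1.0, 0.4, 0.2]
opening: 0.5
gripper_force: 0.0
```

Run:
```python
from workcell import bot,viewer
from h import *
import cv2
s=bot.sense();go(s,[.5047,-.0365,.1455],20)
o=[]
for n,(r,cc) in (("side",(150,240)),("top",(170,260))):
    c=viewer.read_camera(n); o.append(cv2.resize(c["image"][r:r+90,cc:cc+100,::-1],(400,360),interpolation=cv2.INTER_CUBIC))
cv2.imwrite("pics/g1.png",np.hstack(o))
```

```text
t 2.3 pos [ 0.5046 -0.0385  0.1488] yaw 20.0 tilt [-0. -0. -1.] F [1.  0.4 0.2] op 0.5 q [-0.21  0.02 -0.24  1.31 -0.    2.58]
linear [ 0.0011 -0.0024  0.0043] roll -0.0003
```

View pics/g1.png

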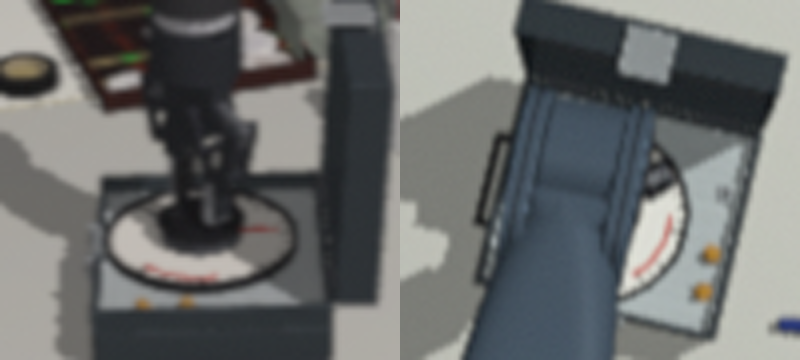

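The side view shows the fingers straddling the bar above the flange, clear of the lid; the top view is hidden by the forearm. To keep forces off the knob, I'll straddle the bar loosely and press the flange with the fingertips.

send_rows:
  linear:
    - [0.001, -0.0025, 0]
    - [0.001, -0.0025, 0]
    - [0.001, -0.0025, 0]
    - [0.001, -0.0025, 0]
    - [0.001, -0.0025, 0]
  roll: [0, 0, 0, 0, 0]
  grip: 0.2
  grip_force: 20

```text
t: 2.9
eef_pos: [0.5055, -0.0354, 0.1488]
eef_rot: [0.985, 0.174, 0.001, 0.001]
wrist_force: [0.2, -1.2, 0.7]
opening: 0.199
gripper_force: 0.7
```

Run:
```python
from workcell import bot
from h import *
s=bot.sense();go(s,[.5047,-.0365,.1455],20);print(s["gripper_force"],s["moment"])
```

```text
t 2.9 pos [ 0.5055 -0.0354  0.1488] yaw 20.1 tilt [ 0.001 -0.001 -1.   ] F [ 0.2 -1.2  0.7] op 0.199 q [-0.2   0.02 -0.24  1.31 -0.    2.59]
linear [-0.0016  0.001   0.0043] roll 0.0005
0.7274810783565044 [-0.27575421 -0.1022612   0.03386166]
```

send_rows:
  linear:
    - [0, 0, 0.003]
    - [0, 0, 0.006]
    - [0, 0, 0.006]
  roll: [0, 0, 0]

```text
t: 3.2
eef_pos: [0.5053, -0.0355, 0.1435]
eef_rot: [0.985, 0.174, 0.0, 0.0]
wrist_force: [1.3, -1.6, 1.2]
opening: 0.201
gripper_force: 1.3
```

send_rows:
  linear:
    - [0, 0, 0.002]
    - [0, 0, 0.002]
  roll: [0, 0]

```text
t: 3.4
eef_pos: [0.5053, -0.0355, 0.1423]
eef_rot: [0.985, 0.174, 0.0, 0.0]
wrist_force: [1.7, -1.1, 2.0]
opening: 0.199
gripper_force: 1.5
```

send_rows:
  linear:
    - [0, 0, 0.002]
    - [0, 0, 0.002]
  roll: [0, 0]

```text
t: 3.6
eef_pos: [0.5054, -0.0354, 0.1409]
eef_rot: [0.985, 0.174, 0.0, 0.0]
wrist_force: [2.4, -2.9, 1.6]
opening: 0.202
gripper_force: 2.5
```

send_rows:
  linear:
    - [0, 0.002, 0]
    - [0, 0.002, 0.002]
    - [0, 0.002, 0.002]
  roll: [0, 0, 0]

```text
t: 3.9
eef_pos: [0.5054, -0.0358, 0.1391]
eef_rot: [0.985, 0.175, 0.0, -0.001]
wrist_force: [0.4, 1.1, 3.2]
opening: 0.2
gripper_force: 1.6
```

send_rows:
  linear:
    - [0, 0, 0.0015]
    - [0, 0, 0.0015]
  roll: [0, 0]

```text
t: 4.1
eef_pos: [0.5054, -0.0358, 0.1381]
eef_rot: [0.985, 0.175, 0.0, -0.001]
wrist_force: [1.2, 3.1, 4.3]
opening: 0.204
gripper_force: 1.9
```

send_rows:
  linear:
    - [0, 0, 0.0015]
    - [0, 0, 0.0015]
  roll: [0, 0]

```text
t: 4.3
eef_pos: [0.5055, -0.0358, 0.1379]
eef_rot: [0.985, 0.175, 0.0, -0.001]
wrist_force: [-1.1, 3.6, 7.4]
opening: 0.198
gripper_force: 3.7
```

send_rows:
  linear:
    - [0, -0.001, 0.0015]
    - [0, -0.001, 0.0015]
  roll: [0, 0]

```text
t: 4.5
eef_pos: [0.5054, -0.0356, 0.1377]
eef_rot: [0.985, 0.175, 0.0, 0.0]
wrist_force: [-2.6, 1.8, 11.0]
opening: 0.195
gripper_force: 5.5
```

send_rows:
  linear:
    - [0, 0, 0.0015]
    - [0, 0, 0.0015]
  roll: [0, 0]

```text
t: 4.7
eef_pos: [0.5054, -0.0357, 0.1376]
eef_rot: [0.985, 0.174, 0.001, 0.0]
wrist_force: [-4.5, 2.4, 15.7]
opening: 0.201
gripper_force: 7.6
```

send_rows:
  linear:
    - [0, 0, 0.001]
    - [0, 0, 0.001]
  roll: [0, 0]

```text
t: 4.9
eef_pos: [0.5054, -0.0357, 0.1375]
eef_rot: [0.985, 0.175, 0.001, 0.0]
wrist_force: [-6.0, 2.5, 17.6]
opening: 0.202
gripper_force: 9.0
```

send_rows:
  linear:
    - [0, 0, 0]
    - [0, 0, 0]
    - [0, 0, 0]
    - [0, 0, 0]
    - [0, 0, 0]
  roll: [-0.025, -0.05, -0.075, -0.1, -0.125]

```text
t: 5.4
eef_pos: [0.5045, -0.0358, 0.1375]
eef_rot: [0.931, 0.364, -0.001, 0.0]
wrist_force: [-7.4, 2.8, 19.2]
opening: 0.2
gripper_force: 10.1
```

Run:
```python
from workcell import bot
from h import *
s=bot.sense();go(s,[.5047,-.0365,.1375],20);print(s["gripper_force"],s["moment"])
```

```text
t 5.4 pos [ 0.5045 -0.0358  0.1375] yaw 42.8 tilt [-0.001 -0.    -1.   ] F [-7.4  2.8 19.2] op 0.2 q [-0.2   0.03 -0.25  1.29 -0.    2.19]
linear [-0.0005  0.0009 -0.    ] roll 0.1264
10.107232260634191 [ 0.49348464  1.84447292 -0.11411425]
```

send_rows:
  linear:
    - [-0.0015, -0.0014, -0.0005]
    - [-0.0015, -0.0014, -0.0005]
    - [-0.0015, -0.0014, -0.0005]
    - [-0.0015, -0.0014, -0.0005]
    - [-0.0015, -0.0014, -0.0005]
  roll: [-0.04, -0.08, -0.12, -0.16, -0.2]

```text
t: 5.9
eef_pos: [0.5041, -0.0364, 0.1376]
eef_rot: [0.772, 0.635, 0.0, 0.001]
wrist_force: [-5.0, -0.1, 15.6]
opening: 0.201
gripper_force: 8.3
```

Run:
```python
from workcell import bot,viewer
from h import *
import cv2
s=bot.sense();go(s,[.5047,-.0365,.1375],20);print(s["gripper_force"],s["moment"])
o=[]
for n,(r,cc) in (("side",(170,250)),("top",(180,270))):
    c=viewer.read_camera(n); o.append(cv2.resize(c["image"][r:r+60,cc:cc+80,::-1],(400,300),interpolation=cv2.INTER_CUBIC))
cv2.imwrite("pics/g2.png",np.hstack(o))
```

```text
t 5.9 pos [ 0.5041 -0.0364  0.1376] yaw 78.8 tilt [ 0.002 -0.002 -1.   ] F [-5.  -0.1 15.6] op 0.201 q [-0.2   0.03 -0.26  1.29 -0.    1.56]
linear [0.     0.0008 0.0001] roll 0.3269
8.252627363663123 [ 0.13608257  0.99290564 -0.10522331]
```

View pics/g2.png

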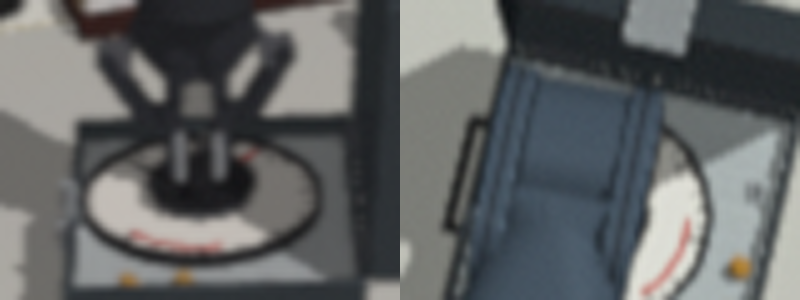

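The side view shows the red pointer moved counter-clockwise with the knob, now at (250, 155), so the clutch is gripping. I'll keep turning.

send_rows:
  linear:
    - [0, 0, 0]
    - [0, 0, 0]
    - [0, 0, 0]
    - [0, 0, 0]
    - [0, 0, 0]
  roll: [-0.04, -0.08, -0.12, -0.16, -0.2]

```text
t: 6.5
eef_pos: [0.5043, -0.0368, 0.1376]
eef_rot: [0.539, 0.843, -0.001, 0.002]
wrist_force: [-3.7, -0.1, 15.1]
opening: 0.202
gripper_force: 8.1
```

send_rows:
  linear:
    - [0, 0, 0]
    - [0, 0, 0]
    - [0, 0, 0]
    - [0, 0, 0]
    - [0, 0, 0]
  roll: [-0.03, -0.06, -0.09, -0.12, -0.15]

```text
t: 7.0
eef_pos: [0.5041, -0.0371, 0.1376]
eef_rot: [0.328, 0.945, -0.002, 0.001]
wrist_force: [-4.5, -1.2, 15.9]
opening: 0.198
gripper_force: 8.7
```

Run:
```python
from workcell import bot,viewer
from h import *
s=bot.sense();go(s,[.5047,-.0365,.1375],20);print(s["gripper_force"],s["moment"])
```

```text
t 7.0 pos [ 0.5041 -0.0371  0.1376] yaw 141.7 tilt [ 0.002 -0.004 -1.   ] F [-4.5 -1.2 15.9] op 0.198 q [-0.2   0.03 -0.26  1.29 -0.    0.46]
linear [-0.0002  0.0012  0.0001] roll 0.6764
8.709088652394712 [-0.28738929  1.11975906 -0.15607602]
```

send_rows:
  linear:
    - [0, 0, 0]
    - [0, 0, 0]
    - [0, 0, 0]
    - [0, 0, 0]
    - [0, 0, 0]
  roll: [-0.03, -0.06, -0.09, -0.12, -0.15]

```text
t: 7.5
eef_pos: [0.5037, -0.0376, 0.1375]
eef_rot: [0.098, 0.995, -0.003, 0.001]
wrist_force: [-4.9, -2.8, 15.9]
opening: 0.199
gripper_force: 11.1
```

Run:
```python
from workcell import bot,viewer
from h import *
s=bot.sense();go(s,[.5047,-.0365,.1375],20);print(s["gripper_force"],s["moment"])
```

```text
t 7.5 pos [ 0.5037 -0.0376  0.1375] yaw 168.7 tilt [ 0.001 -0.005 -1.   ] F [-4.9 -2.8 15.9] op 0.199 q [-0.2   0.03 -0.26  1.29 -0.01 -0.01]
linear [-0.001   0.0017  0.0001] roll 0.8262
11.137422899591911 [-0.48202902  1.14477614 -0.13215065]
```

send_rows:
  linear:
    - [0, 0, 0]
    - [0, 0, 0]
    - [0, 0, 0]
    - [0, 0, 0]
  roll: [-0.03, -0.06, -0.09, -0.09]

```text
t: 7.9
eef_pos: [0.5036, -0.038, 0.1376]
eef_rot: [-0.042, 0.999, -0.003, -0.0]
wrist_force: [-7.0, -4.8, 16.1]
opening: 0.202
gripper_force: 10.4
```

Run:
```python
from workcell import bot,viewer
from h import *
s=bot.sense();go(s,[.5047,-.0365,.1375],20);print(s["gripper_force"],s["moment"])
```

```text
t 7.9 pos [ 0.5036 -0.038   0.1376] yaw -175.2 tilt [ 0.    -0.006 -1.   ] F [-7.  -4.8 16.1] op 0.202 q [-0.21  0.03 -0.26  1.29 -0.01 -0.29]
linear [-0.0017  0.0018  0.0001] roll 0.9155
10.375274202406217 [-0.71656508  1.40032605  0.0668176 ]
```

send_rows:
  linear:
    - [0, 0, -0.03]
    - [0, 0, -0.09]
    - [0, 0, -0.15]
    - [0.06, 0, -0.17]
    - [0.12, 0, -0.2]
  roll: [0, 0, 0, 0, 0]

```text
t: 8.4
eef_pos: [0.4134, -0.0437, 0.2838]
eef_rot: [-0.042, 0.999, -0.0, -0.002]
wrist_force: [-0.8, -0.2, 0.8]
opening: 0.199
gripper_force: 0.0
```

send_rows:
  linear:
    - [0.06, 0, 0]
    - [0.12, 0, 0]
    - [0.18, 0, 0]
    - [0.18, 0, 0]
  roll: [0, 0, 0, 0]

```text
t: 8.8
eef_pos: [0.2755, -0.0543, 0.2838]
eef_rot: [-0.04, 0.999, -0.001, -0.001]
wrist_force: [1.2, -0.9, 0.9]
opening: 0.2
gripper_force: 0.0
```

Run:
```python
from workcell import bot,viewer
from h import *
import cv2
s=bot.sense();go(s,[.5047,-.0365,.1375],20)
o=[]
for n,(r,cc) in (("side",(135,250)),("top",(165,265))):
    c=viewer.read_camera(n); o.append(cv2.resize(c["image"][r:r+100,cc:cc+100,::-1],(400,400),interpolation=cv2.INTER_CUBIC))
cv2.imwrite("pics/g3.png",np.hstack(o))
```

```text
t 8.8 pos [ 0.2755 -0.0543  0.2838] yaw -175.4 tilt [-0.002 -0.002 -1.   ] F [ 1.2 -0.9  0.9] op 0.2 q [-0.43 -0.61 -0.46  1.72 -0.   -0.51]
linear [-0.3069 -0.0007  0.1944] roll 0.9146
```

View pics/g3.png

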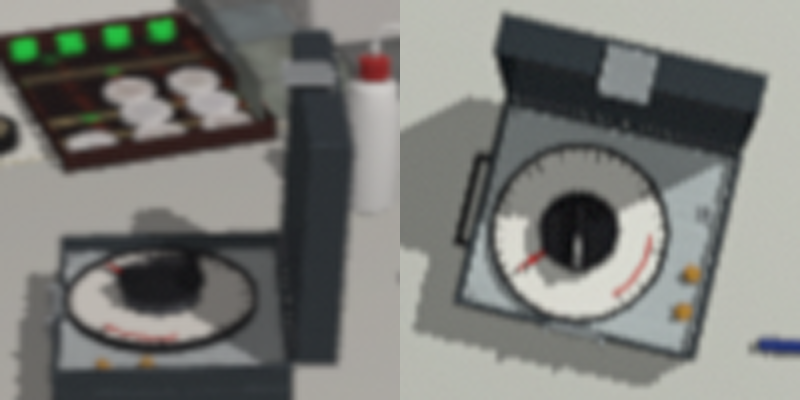

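The red pointer now lies at (515,270)–(545,255) in the picture, over the zero hand. I'll check its angle numerically and measure the lid angle.

Run:
```python
from workcell import bot,viewer
from h import *
from scipy.optimize import minimize_scalar
c=viewer.read_camera("top"); im=c["image"].astype(int)
p=np.load("pose.npy");C,S=np.cos(p[2]),np.sin(p[2]);d=p[:2]+[-.008*C-.016*S,-.008*S+.016*C]
v,u=np.mgrid[150:270,265:365]; sub=im[150:270,265:365]
w=np.clip(sub[...,0]-sub[...,1:].max(-1)-12,0,None)
P=unproj(c,np.c_[u.ravel(),v.ravel()],.0545)[:,:2]-d
r=np.linalg.norm(P,axis=1);a=np.degrees(np.arctan2(P[:,1],P[:,0])-p[2])%360
m=(r<.07)&(w.ravel()>0)&(a>90)&(a<180)
print(m.sum(),np.c_[r[m],a[m],w.ravel()[m]].round(3), np.average(a[m],weights=w.ravel()[m]))
```

```text
25 [[4.00000e-02 1.25961e+02 3.00000e+00]
 [3.70000e-02 1.28096e+02 1.30000e+01]
 [3.40000e-02 1.30635e+02 2.00000e+00]
 [4.80000e-02 1.26571e+02 1.40000e+01]
 [4.50000e-02 1.28374e+02 2.30000e+01]
 [4.20000e-02 1.30454e+02 3.50000e+01]
 [3.90000e-02 1.32871e+02 3.90000e+01]
 [3.60000e-02 1.35706e+02 9.00000e+00]
 [5.30000e-02 1.28569e+02 7.00000e+00]
 [5.00000e-02 1.30330e+02 5.60000e+01]
 [4.70000e-02 1.32329e+02 7.70000e+01]
 [4.40000e-02 1.34611e+02 4.90000e+01]
 [4.10000e-02 1.37234e+02 1.90000e+01]
 [5.80000e-02 1.30240e+02 7.00000e+00]
 [5.50000e-02 1.31943e+02 2.80000e+01]
 [5.10000e-02 1.33852e+02 6.80000e+01]
 [4.80000e-02 1.36001e+02 5.80000e+01]
 [4.60000e-02 1.38431e+02 1.80000e+01]
 [6.20000e-02 1.31656e+02 6.00000e+00]
 [5.90000e-02 1.33295e+02 3.10000e+01]
 [5.60000e-02 1.35113e+02 2.40000e+01]
 [5.30000e-02 1.37135e+02 1.90000e+01]
 [5.00000e-02 1.39394e+02 5.00000e+00]
 [6.40000e-02 1.34443e+02 7.00000e+00]
 [6.10000e-02 1.36173e+02 1.80000e+01]] 133.12873098254914
```

Run:
```python
from workcell import bot,viewer
from h import *
import cv2
c=viewer.read_camera("top"); s=viewer.read_camera("side")
p=np.load("pose.npy");C,S=np.cos(p[2]),np.sin(p[2]);d=p[:2]+[-.008*C-.016*S,-.008*S+.016*C]
now=c["image"].astype(float); old=cv2.imread("pics/top0.png")[:,:,::-1].astype(float)
# polar resample on window plane
A=np.arange(110,160,.5); r=np.arange(.046,.061,.001)
aa,rr=np.meshgrid(np.radians(A)+p[2],r)
uv=proj(c,np.c_[(d[0]+rr*np.cos(aa)).ravel(),(d[1]+rr*np.sin(aa)).ravel(),np.full(aa.size,.0545)]).reshape(*aa.shape,2).astype(np.float32)
for n,im in(("old",old),("now",now)):
    g=cv2.remap(im.astype(np.float32),uv[...,0],uv[...,1],cv2.INTER_LINEAR)[...,1].mean(0)
    w=np.clip(np.median(g)-g-8,0,None); print(n,A[w.argmax()],np.average(A,weights=w),np.c_[A,g][::4].round(0)[:,1].astype(int))
q=unproj(s,[[250+250/5-.4,170+155/5-.4]],.0545)[0,:2]-d
print("mid ptr",np.degrees(np.arctan2(q[1],q[0])-p[2]),np.linalg.norm(q))
# lid fit in top image: edges printed as overlay check values
```

```text
old 135.5 135.89194267367398 [196 195 194 193 192 192 192 190 186 179 169 157 145 141 147 159 171 179
 183 186 190 193 194 196 198]
now 134.0 134.35687703995293 [194 193 192 189 187 185 183 181 174 160 136 112 101 113 137 161 176 183
 183 181 180 180 177 174 169]
mid ptr 53.09474413884041 0.05778565917495053
```

Pointer confirmed: it reads 134.4° against the zero hand's 135.9°, a 0.03 rad difference, and the turn overran the stop with the clutch slipping. Now the lid: I check clearance behind it and fit the lid angle.

```bash
cat >> h.py <<'E'
p=np.load("pose.npy");C0,S0=np.cos(p[2]),np.sin(p[2])
def case(x,y,z): return np.array([p[0]+x*C0-y*S0,p[1]+x*S0+y*C0,z])
def lid(th,u,y=0,h=.034): return case(.095-u*np.cos(th)+h*np.sin(th),y,.06+u*np.sin(th)+h*np.cos(th))
YAW=np.degrees(p[2])+180
def tocase(w): dx,dy=w[0]-p[0],w[1]-p[1]; return np.array([dx*C0+dy*S0,-dx*S0+dy*C0,w[2]])
E
python3 - <<'E'
from workcell import bot,viewer
from h import *
c=viewer.read_camera("top");s=viewer.read_camera("side")
# lid top outer corners seen (z1 crop 5x): left (128,42), right (458,120)
uv=np.array([[128,42],[458,120]])/5+[264.6,159.6]
for th in np.arange(1.54,1.78,.03):
    X=[lid(th,.19,.11),lid(th,.19,-.11)]
    print(round(th,2),(proj(c,X)-uv).round(1).tolist())
print("monitor L corner",[unproj(c,[[330,62],[330,95]],z)[:,:2].round(2).tolist() for z in(.1,.3,.45)])
print("jar",unproj(c,[[312,145]],.07).round(3))
go(bot.sense(),case(.185,0,.35),YAW); print(case(.185,0,.35),np.hypot(*case(.185,0,0)[:2]))
E
```

```text
1.54 [[-1.5, 3.6], [-0.5, 3.3]]
1.57 [[-1.1, 2.0], [-0.1, 1.6]]
1.6 [[-0.7, 0.3], [0.3, -0.0]]
1.63 [[-0.2, -1.3], [0.6, -1.7]]
1.66 [[0.2, -2.9], [1.0, -3.3]]
1.69 [[0.6, -4.5], [1.3, -4.9]]
1.72 [[1.1, -6.0], [1.7, -6.5]]
1.75 [[1.5, -7.5], [2.0, -8.0]]
monitor L corner [[[1.08, -0.12], [0.96, -0.12]], [[1.0, -0.12], [0.89, -0.11]], [[0.94, -0.11], [0.84, -0.11]]]
jar [[ 0.782 -0.05   0.07 ]]
t 9.15 pos [ 0.2805 -0.0546  0.2838] yaw -175.2 tilt [-0.002  0.001 -1.   ] F [-0.2  0.2  0.3] op 0.201 q [-0.43 -0.59 -0.45  1.72 -0.   -0.51]
linear [-0.5362 -0.1048 -0.0892] roll 0.1053
[ 0.68793421 -0.09912054  0.35      ] 0.6950383866817366
```

send_rows:
  linear:
    - [0, 0, -0.0667]
    - [-0.05, -0.01, -0.1]
    - [-0.12, -0.022, -0.1]
    - [-0.18, -0.034, -0.1]
    - [-0.24, -0.045, -0.1]
  roll: [0.035, 0.07, 0.105, 0.105, 0.105]
  grip: 0

```text
t: 9.65
eef_pos: [0.4651, -0.0731, 0.3583]
eef_rot: [0.122, 0.992, -0.0, -0.0]
wrist_force: [-0.4, -0.9, 0.4]
opening: 0.0
gripper_force: 0.0
```

Run:
```python
from workcell import bot,viewer
from h import *
s=bot.sense();go(s,case(.165,0,.36),YAW);print(tocase(s["eef_pos"]))
```

```text
t 9.65 pos [ 0.4651 -0.0731  0.3583] yaw 165.9 tilt [-0.001 -0.    -1.   ] F [-0.4 -0.9  0.4] op 0.0 q [-0.3  -0.07  0.09  1.73 -0.   -0.05]
linear [-0.27    0.0385 -0.0025] roll 0.0004
[-0.03743258 -0.02911742  0.358299  ]
```

send_rows:
  linear:
    - [-0.06, 0.01, 0]
    - [-0.12, 0.02, 0]
    - [-0.18, 0.03, 0]
    - [-0.24, 0.036, 0]
    - [-0.26, 0.036, 0]
  roll: [0, 0, 0, 0, 0]

```text
t: 10.15
eef_pos: [0.6621, -0.0945, 0.3524]
eef_rot: [0.122, 0.993, 0.0, -0.003]
wrist_force: [1.0, -0.0, 0.1]
opening: 0.003
gripper_force: 0.0
```

Run:
```python
from workcell import bot,viewer
from h import *
s=bot.sense();go(s,case(.165,0,.265),YAW);print(tocase(s["eef_pos"]))
```

```text
t 10.15 pos [ 0.6621 -0.0945  0.3524] yaw 166.0 tilt [-0.006  0.002 -1.   ] F [ 1.  -0.   0.1] op 0.003 q [-0.24  0.49  0.74  1.82  0.    0.  ]
linear [-0.0089  0.0023  0.1164] roll 0.0005
[ 0.15885234 -0.0017711   0.35237414]
```

send_rows:
  linear:
    - [-0.01, 0.002, 0]
    - [-0.01, 0.002, 0.05]
    - [-0.01, 0.002, 0.1]
    - [-0.01, 0.002, 0.117]
    - [-0.01, 0.002, 0.117]
  roll: [0, 0, 0, 0, 0]

```text
t: 10.65
eef_pos: [0.6644, -0.094, 0.2651]
eef_rot: [0.122, 0.992, 0.001, -0.005]
wrist_force: [0.1, -0.0, -0.2]
opening: -0.0
gripper_force: 0.0
```

Run:
```python
from workcell import bot,viewer
from h import *
s=bot.sense();go(s,case(.165,0,.265),YAW);print(tocase(s["eef_pos"]))
# planned tip-path: contact at u on outer face, finger half width a
for th in np.arange(1.6,-.01,-.1):
    u=.16;a=.011;x=.095-u*np.cos(th)+.034*np.sin(th);z=.06+u*np.sin(th)+.034*np.cos(th)
    print(round(th,2),"tcp x %.3f z %.3f"%(x+a,z+.073))
```

```text
t 10.65 pos [ 0.6644 -0.094   0.2651] yaw 165.9 tilt [-0.01   0.002 -1.   ] F [ 0.1 -0.  -0.2] op -0.0 q [-0.24  0.45  0.5   1.63 -0.    0.  ]
linear [-0.0054  0.0011  0.    ] roll 0.0003
[ 0.16097008 -0.00080732  0.26505745]
1.6 tcp x 0.145 z 0.292
1.5 tcp x 0.129 z 0.295
1.4 tcp x 0.112 z 0.296
1.3 tcp x 0.096 z 0.296
1.2 tcp x 0.080 z 0.294
1.1 tcp x 0.064 z 0.291
1.0 tcp x 0.048 z 0.286
0.9 tcp x 0.033 z 0.279
0.8 tcp x 0.019 z 0.271
0.7 tcp x 0.006 z 0.262
0.6 tcp x -0.007 z 0.251
0.5 tcp x -0.018 z 0.240
0.4 tcp x -0.028 z 0.227
0.3 tcp x -0.037 z 0.213
0.2 tcp x -0.044 z 0.198
0.1 tcp x -0.050 z 0.183
-0.0 tcp x -0.054 z 0.167
```

send_rows:
  linear:
    - [0.02, 0, 0]
    - [0.045, 0, 0]
    - [0.07, 0, 0]
    - [0.095, 0, 0]
    - [0.12, 0, 0]
  roll: [0, 0, 0, 0, 0]

```text
t: 11.15
eef_pos: [0.5798, -0.073, 0.2735]
eef_rot: [0.123, 0.992, -0.0, 0.003]
wrist_force: [2.2, -1.0, -0.7]
opening: 0.001
gripper_force: 1.0
```

send_rows:
  linear:
    - [0.02, 0, 0]
    - [0.04, 0, 0]
    - [0.06, 0, 0]
    - [0.06, 0, 0]
  roll: [0, 0, 0, 0]

```text
t: 11.55
eef_pos: [0.5346, -0.0616, 0.2736]
eef_rot: [0.123, 0.992, -0.0, 0.001]
wrist_force: [0.1, -0.3, 0.1]
opening: -0.0
gripper_force: 0.0
```

Run:
```python
from workcell import bot,viewer
from h import *
import cv2
s=bot.sense();go(s,case(.006,0,.262),YAW);print(tocase(s["eef_pos"]))
o=[]
for n,(r,cc) in (("side",(115,230)),("top",(150,255))):
    c=viewer.read_camera(n); o.append(cv2.resize(c["image"][r:r+120,cc:cc+120,::-1],(400,400),interpolation=cv2.INTER_CUBIC))
cv2.imwrite("pics/g4.png",np.hstack(o))
```

```text
t 11.55 pos [ 0.5346 -0.0616  0.2736] yaw 165.9 tilt [ 0.003 -0.001 -1.   ] F [ 0.1 -0.3  0.1] op -0.0 q [-0.24  0.07  0.07  1.56  0.    0.01]
linear [0.0283 0.0014 0.0154] roll 0.0003
[ 0.0271908  -0.00102339  0.27363419]
```

View pics/g4.png

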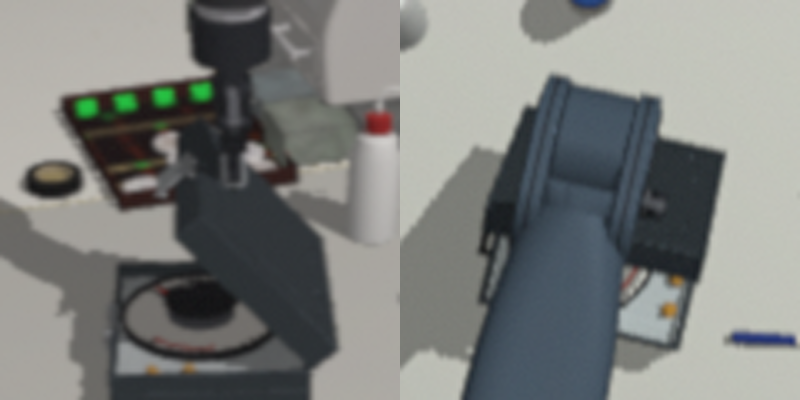

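The view shows the lid half closed at about 0.85 rad with the fingers behind its outer face, nothing else touched. I'll follow the arc down.

send_rows:
  linear:
    - [0.028, 0, 0.0155]
    - [0.045, 0, 0.03]
    - [0.06, 0, 0.045]
    - [0.073, 0, 0.062]
    - [0.085, 0, 0.081]
  roll: [0, 0, 0, 0, 0]

```text
t: 12.15
eef_pos: [0.4737, -0.0466, 0.2114]
eef_rot: [0.123, 0.992, 0.0, 0.001]
wrist_force: [0.3, 1.3, 1.7]
opening: -0.001
gripper_force: 0.5
```

send_rows:
  linear:
    - [0.009, 0, 0.015]
    - [0.013, 0, 0.03]
    - [0.016, 0, 0.035]
    - [0.016, 0, 0.035]
  roll: [0, 0, 0, 0]

```text
t: 12.55
eef_pos: [0.4609, -0.0435, 0.1839]
eef_rot: [0.123, 0.992, 0.0, -0.001]
wrist_force: [1.1, -0.3, -1.0]
opening: -0.003
gripper_force: 0.0
```

Run:
```python
from workcell import bot,viewer
from h import *
s=bot.sense();go(s,case(-.065,0,.178),YAW);print(tocase(s["eef_pos"]))
```

```text
t 12.55 pos [ 0.4609 -0.0435  0.1839] yaw 165.9 tilt [-0.001  0.    -1.   ] F [ 1.1 -0.3 -1. ] op -0.003 q [-0.24 -0.11 -0.29  1.39 -0.    0.01]
linear [0.0217 0.0019 0.0078] roll 0.0
[-0.04869739 -0.00144214  0.18386471]
```

send_rows:
  linear:
    - [0, 0, -0.01]
    - [0.03, 0.001, -0.01]
    - [0.03, 0.001, 0]
    - [0.03, 0.001, 0.009]
    - [0.03, 0.001, 0.009]
  roll: [0, 0, 0, 0, 0]

```text
t: 13.05
eef_pos: [0.4395, -0.0374, 0.1769]
eef_rot: [0.123, 0.992, 0.0, -0.0]
wrist_force: [0.2, 0.3, -0.4]
opening: 0.0
gripper_force: 0.0
```

send_rows:
  linear:
    - [0, 0, 0.003]
    - [0, 0, 0.003]
  roll: [0, 0]

```text
t: 13.25
eef_pos: [0.4397, -0.0375, 0.176]
eef_rot: [0.123, 0.992, -0.0, 0.0]
wrist_force: [-1.7, 0.8, 2.6]
opening: -0.002
gripper_force: 1.3
```

send_rows:
  linear:
    - [0, 0, 0.003]
    - [0, 0, 0.003]
  roll: [0, 0]

```text
t: 13.45
eef_pos: [0.4397, -0.0374, 0.1756]
eef_rot: [0.123, 0.992, -0.0, 0.001]
wrist_force: [-4.5, 1.1, 11.5]
opening: -0.003
gripper_force: 5.6
```

send_rows:
  linear:
    - [0, 0, 0.002]
    - [0, 0, 0.002]
  roll: [0, 0]

```text
t: 13.65
eef_pos: [0.4396, -0.0374, 0.1753]
eef_rot: [0.123, 0.992, -0.0, 0.001]
wrist_force: [-6.5, 2.6, 17.1]
opening: 0.003
gripper_force: 8.1
```

send_rows:
  linear:
    - [0, 0, 0.002]
    - [0, 0, 0.002]
  roll: [0, 0]

```text
t: 13.85
eef_pos: [0.4392, -0.0373, 0.1733]
eef_rot: [0.123, 0.992, -0.0, 0.0]
wrist_force: [-6.3, 1.5, 13.3]
opening: -0.0
gripper_force: 6.6
```

send_rows:
  linear:
    - [0, 0, 0.002]
    - [0, 0, 0.002]
  roll: [0, 0]

```text
t: 14.05
eef_pos: [0.4389, -0.0372, 0.1699]
eef_rot: [0.123, 0.992, -0.0, -0.001]
wrist_force: [-3.5, 1.6, 4.9]
opening: -0.001
gripper_force: 2.4
```

send_rows:
  linear:
    - [0, 0, 0.002]
    - [0, 0, 0.002]
  roll: [0, 0]

```text
t: 14.25
eef_pos: [0.4396, -0.0374, 0.1669]
eef_rot: [0.123, 0.992, -0.0, 0.0]
wrist_force: [-0.3, 0.1, 1.0]
opening: 0.002
gripper_force: 0.2
```

send_rows:
  linear:
    - [0, 0, 0.002]
    - [0, 0, 0.002]
  roll: [0, 0]

```text
t: 14.45
eef_pos: [0.4397, -0.0374, 0.1666]
eef_rot: [0.123, 0.992, -0.0, 0.0]
wrist_force: [-2.4, 0.3, 5.4]
opening: 0.002
gripper_force: 2.8
```

It snapped: the tip now sits at 94 mm, the height of the shut lid. One firmer press, then retreat and check.

send_rows:
  linear:
    - [0, 0, 0.003]
    - [0, 0, 0.003]
  roll: [0, 0]

```text
t: 14.65
eef_pos: [0.4397, -0.0374, 0.1664]
eef_rot: [0.123, 0.992, -0.0, 0.001]
wrist_force: [-5.4, 1.3, 15.0]
opening: -0.002
gripper_force: 7.4
```

send_rows:
  linear:
    - [0, 0, -0.03]
    - [0, 0, -0.09]
    - [0, 0, -0.15]
    - [0.06, 0, -0.16]
    - [0.12, 0, -0.16]
  roll: [0, 0, 0, 0, 0]

```text
t: 15.15
eef_pos: [0.3532, -0.0157, 0.2858]
eef_rot: [0.123, 0.992, -0.0, 0.002]
wrist_force: [-1.0, -0.3, 1.2]
opening: -0.002
gripper_force: 0.0
```

send_rows:
  linear:
    - [0.06, 0, 0]
    - [0.09, 0, 0]
    - [0.09, 0, 0]
    - [0.09, 0, 0]
  roll: [0, 0, 0, 0]

```text
t: 15.55
eef_pos: [0.2872, 0.0009, 0.2835]
eef_rot: [0.123, 0.992, -0.0, 0.001]
wrist_force: [0.3, 0.2, 0.2]
opening: -0.002
gripper_force: 0.0
```

Run:
```python
from workcell import bot,viewer
from h import *
import cv2
s=bot.sense();go(s,case(-.065,0,.178),YAW);print(np.abs(s["qvel"]).max())
o=[]
for n,(r,cc) in (("side",(160,245)),("top",(165,265))):
    c=viewer.read_camera(n); im=cv2.resize(c["image"][r:r+100,cc:cc+100,::-1],(400,400),interpolation=cv2.INTER_CUBIC)
    for th,col in((0,(0,255,0)),(.06,(0,0,255))):
        q=proj(c,[lid(th,.19,.11),lid(th,.19,-.11),lid(th,0,-.11)]); cv2.polylines(im,[((q-[cc,r]+.5)*4).astype(np.int32)],False,col,1)
    o.append(im)
cv2.imwrite("pics/g5.png",np.hstack(o))
```

```text
t 15.55 pos [0.2872 0.0009 0.2835] yaw 165.9 tilt [ 0.002 -0.001 -1.   ] F [0.3 0.2 0.2] op -0.002 q [-0.23 -0.59 -0.45  1.71 -0.    0.01]
linear [-0.217   0.001   0.1411] roll 0.0
0.03717300498652051
```

View pics/g5.png

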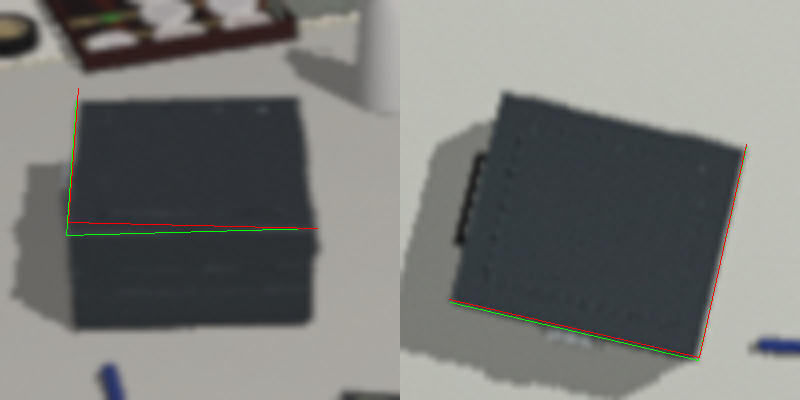

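The lid is flat: no gap shows along its lower edge in the side view, and its outline matches the shut overlay. The arm is clear, so I'm handing in.

```bash
python3 -c "
from workcell import job
print(job.job_done())"
```

```text
the job is handed in; nothing more can be done
None
```

The peak pointer is back on its zero stop (about 0.03 rad off by camera), the lid is snapped fully shut, nothing else on the desk was touched, and the job is handed in; no verdict was returned.

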